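Rack the blank flanges

TASK

Two cleaned blank flanges, a thick large one and a thin small one, lie flat on pedestal posts. Stand each of them upright in the tine rack, in the empty gap that fits its thickness, resting down on the rack's two rails; lower them gently, without dropping them or forcing them against the rack. Leave everything else, including the flange already stored in the rack, as it is.

Things in the scene. Friction and masses are not known exactly. Their poses are not given: they have to be found in the camera images.
- large_flange: The large, thick flange: a round flat blank vacuum flange in plain stainless steel, a solid disc 66 mm in diameter and 14 mm thick, about 330 g. Origin: centre of the disc; z is the disc's axis (at the start vertical: it lies flat, centred on top of one of the two posts). Both faces look alike and either may face either way.
- small_flange: The small, thin flange: a round flat blank vacuum flange in plain stainless steel, a solid disc 55 mm in diameter and 9 mm thick, about 160 g. Origin: centre of the disc; z is the disc's axis (at the start vertical: it lies flat, centred on top of one of the two posts). Both faces look alike and either may face either way.
- rack: Fixed rack, 150 mm along x, 80 along y. Origin: centre of its underside on the table, z up. On an 8 mm base plate two level round rails run along x (8 mm thick, axes at y = +-16 mm, 18 mm above the table). Upright 5 mm tines rise from the rails at y = +-16 mm to 56 mm above the table. Three gaps: x = -40 (18 mm wide, holds the stored flange), x = 0 (18 mm, empty), x = +40 mm (13 mm, empty).
- wide_gap (a point): Where the centre of the large flange is when it stands in the 18 mm empty gap on both rails, axis along the rack's x: 51.4 mm above the table. Axes as the rack's. Beyond the tines (|y| over 19 mm) only the base plate is there, so fingers holding the disc by its left and right rim pass outside them.
- narrow_gap (a point): Where the centre of the small flange is when it stands in the 13 mm empty gap on both rails, axis along the rack's x: 45.1 mm above the table. Axes as the rack's.
- post_a: Fixed steel pedestal post, 29 mm in diameter and 45 mm tall with a 38 mm foot, on which one of the two flanges lies at the start (either flange may be on either post). Origin: centre of its foot on the table; z up.
- post_b: Fixed steel pedestal post, 29 mm in diameter and 45 mm tall with a 38 mm foot, on which one of the two flanges lies at the start (either flange may be on either post). Origin: centre of its foot on the table; z up.
- stored_flange: A third flange, 66 x 14 mm, already upright in the rack's gap at x = -40 mm, to be left alone. Origin: its centre; z is its axis.
- screwdriver: Screwdriver lying on the table, bystander. Origin under its middle.
- wrench: Steel wrench lying on the table, bystander. Origin under its middle.
- centring_ring: Flat aluminium ring, 54 mm across, 8 mm high, bystander. Origin: centre of its underside.
- hex_key: L-shaped hex key lying on the table, 80 mm long, 6 mm high, bystander. Origin under the middle of its long leg.
- screw_tray: Open grey tray, 100 x 80 x 30 mm, bystander. Origin: centre of its underside.
- grease_jar: White jar with a black lid, 60 mm in diameter, 65 mm tall, bystander. Origin: centre of its underside.
- mirror_mount: Mirror mount on a 50 mm square foot, 80 mm tall, bystander. Origin: centre of its underside.
Not all that is in view belongs to the job. Leave any red look-alike of the large_flange alone. What is shaped like the rack but brown is not meant.

How it is judged:
At the end, for the whole second after the job is handed in: Each flange stands in its own gap (large: 18 mm, small: 13 mm), axis within 0.2 rad of the rack's x, centre within 6 mm along x, 5 mm along y and 4 mm in height of the gap's point, at rest (angle between the z axis of each of large_flange, small_flange and the x axis of rack, either way round below 0.2 rad and linear speed of each of large_flange, small_flange below 0.02 m/s and x of large_flange in the frame of wide_gap between -0.006 and 0.006 m and y of large_flange in the frame of wide_gap between -0.005 and 0.005 m and z of large_flange in the frame of wide_gap between -0.004 and 0.004 m and x of small_flange in the frame of narrow_gap between -0.006 and 0.006 m and y of small_flange in the frame of narrow_gap between -0.005 and 0.005 m and z of small_flange in the frame of narrow_gap between -0.004 and 0.004 m); the robot touches nothing.
It fails at once if a flange dropped into or forced against the rack (more than 30 N) (contact force between any of large_flange, small_flange and rack above 30 N).
It fails at once if the stored flange displaced by more than 12 mm or another bystander by more than 30 mm (distance of stored_flange from where it was at the start of the episode above 0.012 m or distance of any of screwdriver, wrench, centring_ring, hex_key, screw_tray, grease_jar, mirror_mount from where it was at the start of the episode above 0.03 m).
It also fails if it takes over 66 s, if anything falls off the work surface, if the arm or the gripper's body presses on something with over 40 N, if the wrist force passes 120 N, or if a joint passes its speed limit or range.

ROBOT

A 6-joint arm with a two-finger parallel gripper is mounted at the origin on the work surface. World frame = base frame: x ahead of the robot, y to its left, z up, the work surface at z = 0. Lengths are in m, angles in rad, forces in N, time in s.
With the tool pointing down it reaches from about 0.325 to 0.775 m from the base axis. Payload 5.5 kg.
Tool frame: the origin (TCP) lies on the centre line of the jaws, within the pads' length; the fingertips stand 17 mm ahead of it and the grasp point (between the pads) lies 2 mm behind it; z points along the fingers, y is the line along which they close (so a half turn about z gives the same grasp; the last joint's range is limited). The gripper opens to 85 mm and grips with 20 to 120 N. Pads are 22 mm wide; open, the fingers measure 114 mm over their backs; the gripper's body (76 mm by 85 mm) begins 54 mm behind the grasp point. The pads swing forward as they close: fully open they stand 13 mm farther back than shut.
Start: joints at [-1.188, 0.091, 1.231, -0, 1.82, -0.057], TCP at [0.255, -0.543, 0.248] pointing down, gripper open.
Joint ranges: [-2.87, 2.87], [-0.86, 2.18], [0.17, 2.46], [-1.51, 4.65], [0.06, 2.69], [-2.65, 2.65]. Speed limits (rad/s): [2.57, 2.57, 3.01, 3.14, 3.14, 3.14].

INTERFACE

Orientations are given as a unit quaternion [x, y, z, w].
In Python, from rig import r gives the robot as it stands.
- The arm moves only by the tool step_arm, never from a script. Its argument "targets" is a list of rows, each a list of 3 entries, a list of its own where there are three numbers: the turn, a rotation vector about the tool's x, y, z in rad, then the shift along the tool's x, y, z in mm, then the opening, from 0 (shut) to 1 (fully open). In form: [[[ax, ay, az], [dx, dy, dz], jaw], ...]. A call has 1 to 12 rows; each row shifts and turns the commanded pose from where the row before left it, along the tool's axes as they then stand; what a row does not reach is not made up. A row lasts 1/10 s, in which the tool goes at most 50 mm and 8.59 degrees, less where a joint would pass 70% of its speed; a pose out of reach is approached as far as the arm can. A call is refused whole if a number of a shift passes 50 or a number of a turn 0.15, either way. A call with a gripper value outside its range is refused whole. The fingers move at their own pace and stop on an object; "force" is the grip in N (left out, the last holds). Time passes only in rows, so rows that do not move let the fingers close. It gives the time, the measured TCP pose, the force, the opening and the grip force at its end, in the units of the state.
- r.get_state(): the state, without advancing time (a new reading comes with each control period).
- r.snapshot(name): name is "scene" or "side" or "wrist"; returns (picture, depth): 384x512x3 uint8, blue, green, red; 384x512 float32, m along the optical axis (not along the pixel's ray), 0 where there is no reading.
- r.camera_info(name): a dict with "camera_matrix" (3x3 intrinsics, pixels), "view" (4x4, takes a point from world to camera coordinates); the wrist camera has in their place "tool_from_camera" (4x4, takes a point from camera to tool coordinates, whose origin is the TCP and whose axes are the flange's). Camera axes: x right, y down, z forward; pixel columns grow to the right and rows downward; lengths in m; the calibration is good to about 2 mm. A picture is of the moment at which its call begins: read the wrist's pose just before it. camera_info takes no time and is no camera call.
- r.hand_in(): hands the job in; it is judged then, once.
Trained networks look in the newest picture that a camera, given by its name, has taken for a name from the list of things; names that differ only in an ending like _2 or _b are one class to them, and where a whole thing is asked for, a point or a joint stands for the part that bears it (a point fixed in the world has none). Each returns a list of dicts, best first, with "conf" (0 to 1); they miss things now and then, are a little off and sometimes report something else, mostly with a low value. They report only what shows in the picture. A call takes as long as a camera call. They do not tell look-alikes from the thing itself.
- r.outline_of(query, camera): "region" (384x512 bool, what is visible of it).
- r.mark_of(query, camera): "centre" ([x, y, z] in m, in world coordinates, good to about 4 mm: a listed point, or the origin of a listed thing).
The state is a dict: "time": time; "joint_pos": joint angles; "joint_velocities": joint speeds; "joint_torque": joint torques, N m; "eef_pos": TCP position; "tcp_rot": TCP orientation; "wrist_force": force on the tool from outside, world axes, zero at the start; "wrist_torque": the same for the moment, N m; "grip_width": finger opening in m; "grasp_force": force on a finger pad.
Only numpy, scipy, OpenCV 4.12 (cv2) and the standard library are available. Lean on these libraries where they do the work, as an engineer would, in place of code of your own. Each camera call takes 0.05 s, during which the arm holds its last target. There are 200 camera calls.

## Working session

There is one attempt and no reset: what is moved stays moved. The work goes in short steps, Python scripts to look and compute and a tool call to move; the robot and the scene stay as the last step left them, time stands still between calls to the robot, and variables do not carry over. Pictures are saved under pics/ and viewed, at most 10 in all, crops included, and the job is handed in when it is done.

Besides the shell and the picture viewer there is one more tool, called as name(argument=value, ...), one argument or row to a line, values as JSON. step_arm: Moves the arm, as the interface text tells. Its arguments: {"type":"object","properties":{"targets":{"type":"array"},"force":{"type":"number"}},"required":["targets"]}

```bash
ls; mkdir -p pics
python3 - <<'E'
from rig import r
import cv2,numpy as np
s=r.get_state();print({k:np.round(v,3).tolist() for k,v in s.items()})
for c in("scene","side"):
    p,d=r.snapshot(c);cv2.imwrite(f"pics/{c}0.png",p);np.save(f"pics/{c}0.npy",d)
    i=r.camera_info(c);print(c,np.round(i['camera_matrix'],1).tolist(),np.round(i['view'],3).tolist())
    for q in["large_flange","small_flange","rack","post_a","stored_flange","wide_gap","narrow_gap"]:
        print(q,[(round(m['conf'],2),np.round(m['centre'],3).tolist()) for m in r.mark_of(q,c)])
a=cv2.imread("pics/scene0.png")
E
```

```text
pics
{'time': 0.0, 'joint_pos': [-1.188, 0.092, 1.232, 0.0, 1.82, -0.057], 'joint_velocities': [-0.001, 0.0, 0.0, -0.001, 0.0, -0.0], 'joint_torque': [0.003, -45.873, -41.802, 0.0, 0.012, 0.0], 'eef_pos': [0.255, -0.543, 0.247], 'tcp_rot': [0.976, 0.218, -0.0, -0.001], 'wrist_force': [-0.416, -0.137, -0.093], 'wrist_torque': [-0.014, -0.023, 0.017], 'grasp_force': 0.0, 'grip_width': 0.085}
scene [[368.8, 0.0, 258.8], [0.0, 368.8, 195.2], [0.0, 0.0, 1.0]] [[0.761, 0.649, 0.015, -0.427], [0.362, -0.405, -0.84, -0.149], [-0.539, 0.644, -0.542, 1.332], [0.0, 0.0, 0.0, 1.0]]
large_flange [(0.7, [0.543, 0.173, 0.004]), (0.68, [0.56, -0.152, 0.042]), (0.64, [0.566, 0.08, 0.055]), (0.18, [0.563, 0.283, 0.003])]
small_flange [(0.6, [0.558, 0.274, 0.055])]
rack [(0.68, [0.303, -0.176, 0.004]), (0.64, [0.532, -0.154, -0.0])]
post_a [(0.43, [0.562, 0.28, -0.002]), (0.4, [0.568, 0.076, -0.0])]
stored_flange [(0.74, [0.564, 0.281, 0.001]), (0.72, [0.492, -0.158, 0.05])]
wide_gap [(0.93, [0.525, -0.157, 0.05]), (0.9, [0.299, -0.175, 0.05])]
narrow_gap [(0.78, [0.561, -0.151, 0.045]), (0.62, [0.336, -0.179, 0.039]), (0.58, [0.526, -0.15, 0.001])]
side [[437.7, 0.0, 252.4], [0.0, 437.7, 198.7], [0.0, 0.0, 1.0]] [[-0.989, -0.146, 0.016, 0.517], [-0.122, 0.753, -0.647, 0.108], [0.082, -0.642, -0.763, 1.168], [0.0, 0.0, 0.0, 1.0]]
large_flange [(0.73, [0.542, 0.171, 0.009]), (0.59, [0.563, 0.074, 0.05])]
small_flange [(0.81, [0.557, 0.277, 0.05]), (0.66, [0.772, -0.113, 0.004]), (0.35, [0.485, -0.159, 0.045])]
rack [(0.94, [0.303, -0.172, 0.001]), (0.81, [0.53, -0.151, -0.003])]
post_a [(0.56, [0.567, 0.073, 0.001]), (0.51, [0.558, 0.283, 0.004])]
stored_flange [(0.4, [0.487, -0.157, 0.048]), (0.3, [0.562, 0.283, 0.003])]
wide_gap [(0.98, [0.303, -0.173, 0.048]), (0.65, [0.521, -0.155, 0.048])]
narrow_gap [(0.87, [0.344, -0.178, 0.042]), (0.76, [0.569, -0.157, 0.043])]
```

View pics/scene0.png

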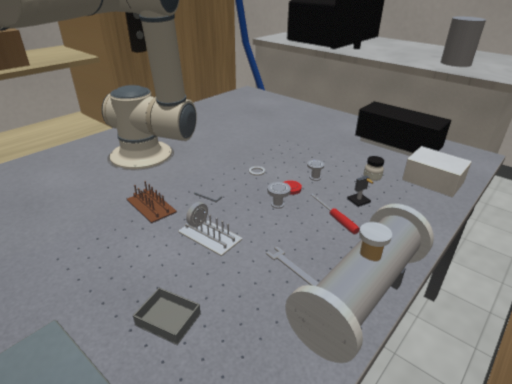

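View pics/side0.png

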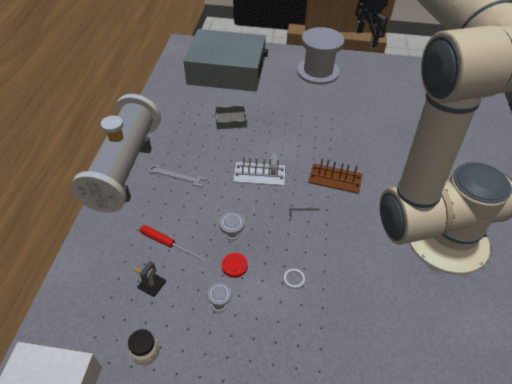

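Candidates in the scene image: the grey large flange on a post at (278,190), the red look-alike lying at (290,187), the small flange on a post at (316,165), and the ring at (257,170). The white rack is at (210,234) with the stored flange at (198,213); the brown rack at (150,201) is a decoy. I choose the grey discs on the posts and the white rack.

```bash
cat > h.py <<'E'
import numpy as np,cv2
from scipy.spatial.transform import Rotation as R
from rig import r
def cloud(c,d,st=None):
    i=r.camera_info(c);K=i['camera_matrix'];v,u=np.mgrid[:384,:512]
    P=np.stack([(u-K[0][2])/K[0][0]*d,(v-K[1][2])/K[1][1]*d,d],-1)
    if c=='wrist':
        T=np.array(i['tool_from_camera']);M=np.eye(4)
        M[:3,:3]=R.from_quat(st['tcp_rot']).as_matrix();M[:3,3]=st['eef_pos'];T=M@T
    else: T=np.linalg.inv(np.array(i['view']))
    W=P@T[:3,:3].T+T[:3,3];W[d<=0]=np.nan
    return W
def sel(W,c,rad,lo,hi):
    m=(np.hypot(W[...,0]-c[0],W[...,1]-c[1])<rad)&(W[...,2]>lo)&(W[...,2]<hi);return W[m]
def go(p,rv=(0,0,0)):  # shift to world point in current tool axes (mm)
    s=r.get_state();return np.round(R.from_quat(s['tcp_rot']).inv().apply(np.array(p)-s['eef_pos'])*1000,1)
E
python3 - <<'E'
from h import *
for c in("scene","side"):
    W=cloud(c,np.load(f"pics/{c}0.npy"))
    for n,p in(("L",(.565,.076)),("S",(.558,.277))):
        q=sel(W,p,.05,.04,.08);z=np.median(q[q[:,2]>np.percentile(q[:,2],50)][:,2])
        t=q[q[:,2]>z-.004];(x,y),ra=cv2.minEnclosingCircle(t[:,:2].astype(np.float32));print(c,n,len(t),round(z,4),np.round([x,y,ra],4))
    q=sel(W,(.53,-.153),.1,.004,.014)
    (cx,cy),wh,a=cv2.minAreaRect((q[:,:2]*1000).astype(np.float32));print(c,"rack",len(q),cx,cy,wh,a)
print(np.round(r.camera_info('wrist')['tool_from_camera'],3).tolist(),np.round(r.camera_info('wrist')['camera_matrix'],0).tolist())
a=cv2.imread("pics/scene0.png")[140:260,120:350];b=cv2.imread("pics/side0.png")[140:320,180:320]
a=cv2.resize(a,None,fx=2.2,fy=2.2,interpolation=2);b=cv2.resize(b,None,fx=2,fy=2,interpolation=2)
o=np.zeros((360,800,3),np.uint8);o[:a.shape[0],:a.shape[1]]=a;o[:b.shape[0],510:510+b.shape[1]]=b
cv2.imwrite("pics/crop.png",o)
E
```

```text
scene L 238 0.058 [0.5699 0.0772 0.0351]
scene S 117 0.0532 [0.5621 0.2768 0.0294]
scene rack 746 527.3472290039062 -156.05068969726562 (151.54043579101562, 82.22953796386719) 4.38621187210083
side L 400 0.0616 [0.5667 0.0775 0.0342]
side S 395 0.0566 [0.5591 0.2791 0.0278]
side rack 772 530.94189453125 -157.17886352539062 (190.06686401367188, 189.72598266601562) 0.787682294845581
[[-0.001, -0.949, -0.314, 0.081], [1.0, -0.001, -0.001, 0.0], [0.001, -0.314, 0.949, -0.125], [0.0, 0.0, 0.0, 1.0]] [[326.0, 0.0, 264.0], [0.0, 326.0, 192.0], [0.0, 0.0, 1.0]]
```

View pics/crop.png

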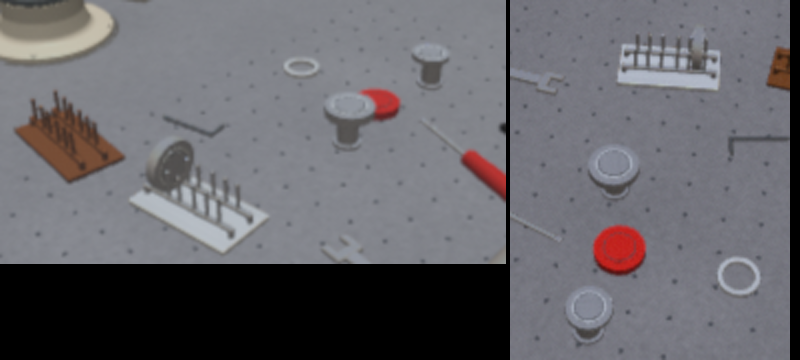

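step_arm(
  targets=[
    [[0,0,0],[43,-22,5],1],
    [[0,0,0],[43,-22,5],1],
    [[0,0,0],[43,-22,5],1],
    [[0,0,0],[43,-22,5],1],
    [[0,0,0],[43,-22,5],1],
    [[0,0,0],[43,-22,5],1],
    [[0,0,0],[43,-22,5],1],
    [[0,0,0],[43,-22,5],1],
    [[0,0,0],[43,-22,5],1],
    [[0,0,0.12],[43,-22,5],1],
    [[0,0,0.12],[0,0,0],1],
    [[0,0,0.12],[0,0,0],1],
  ],
  force=60,
)

```text
time: 2.0
eef_pos: [0.5516, -0.1589, 0.1977]
tcp_rot: [0.999, 0.039, -0.0, -0.0]
wrist_force: [-0.6, 0.2, 0.1]
grip_width: 0.0849
grasp_force: 0.0
```

Run:
```python
from h import *
s=r.get_state();p,d=r.snapshot('wrist');cv2.imwrite('pics/w1.png',p);np.save('pics/w1.npy',d)
print(s['time'],np.round(s['eef_pos'],4),R.from_quat(s['tcp_rot']).as_matrix().round(3).tolist(),np.round(s['joint_pos'],2))
W=cloud('wrist',d,s)
q=sel(W,(.53,-.156),.11,.004,.012)
(cx,cy),wh,a=cv2.minAreaRect((q[:,:2]*1000).astype(np.float32));print(len(q),cx,cy,wh,a)
q=sel(W,(.528,-.156),.1,.05,.060)
for k in cv2.kmeans((q[:,:2]*1000).astype(np.float32),12,None,(3,50,.01),5,2)[2]:print(k.round(1))
for n in["wide_gap","narrow_gap","stored_flange","rack"]: print(n,[(round(m['conf'],2),np.round(m['centre'],4).tolist()) for m in r.mark_of(n,'wrist')])
```

```text
2.0 [ 0.5516 -0.1589  0.1977] [[0.997, 0.078, -0.001], [0.078, -0.997, 0.0], [-0.001, -0.0, -1.0]] [-0.34  0.02  1.4  -0.    1.73  1.15]
7292 526.4244995117188 -153.01962280273438 (148.59088134765625, 80.1802978515625) 3.6194539070129395
[ 567.8 -166.4]
[ 493.9 -154.9]
[ 556.2 -135.4]
[ 496.2 -169.7]
[ 539.  -168.2]
[ 491.  -128.7]
[ 494.3 -140.5]
[ 494.  -182.5]
[ 537.  -136.5]
[ 574.2 -134.4]
[ 514.1 -138.1]
[ 516.  -169.8]
wide_gap [(0.58, [0.5204, -0.1536, 0.0496])]
narrow_gap [(0.73, [0.3393, -0.1799, 0.047])]
stored_flange [(0.64, [0.4825, -0.1569, 0.0519])]
rack [(0.59, [0.5279, -0.1487, 0.0002]), (0.59, [0.3025, -0.1761, 0.0013])]
```

View pics/w1.png

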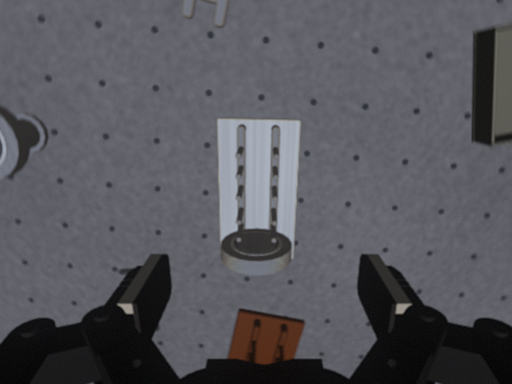

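Wrist picture: the white rack sits at (258,190) with tine pairs at about (240–275, 150–225), and the stored flange is at (256,252) at the near end. The depth tines match the rack model: centre (0.5264, −0.153), yaw 0.062.

step_arm(
  targets=[
    [[0,0,0],[-6,-46,0],1],
    [[0,0,0],[-6,-46,0],1],
    [[0,0,0],[-6,-46,0],1],
    [[0,0,0],[-6,-46,0],1],
    [[0,0,0.016],[-6,-46,0],1],
    [[0,0.15,0],[0,0,0],1],
    [[0,0.15,0],[0,0,0],1],
    [[0,0.15,0],[0,0,0],1],
    [[0,0.15,0],[0,0,0],1],
    [[0,0.15,0],[0,0,0],1],
    [[0,0.15,0],[0,0,0],1],
    [[0,0.147,0],[0,0,0],1],
  ],
)

```text
time: 3.45
eef_pos: [0.5559, 0.0767, 0.1967]
tcp_rot: [0.871, 0.027, 0.49, -0.012]
wrist_force: [0.1, -0.7, -0.6]
grip_width: 0.0856
grasp_force: 0.0
```

```bash
cat > m.py <<'E'
from h import *
import sys
x,y,lo,hi=map(float,sys.argv[1:5])
s=r.get_state();p,d=r.snapshot('wrist');cv2.imwrite('pics/w_last.png',p)
print(s['time'],np.round(s['eef_pos'],4),R.from_quat(s['tcp_rot']).as_matrix().round(3).tolist(),np.round(s['joint_pos'],2))
W=cloud('wrist',d,s);q=sel(W,(x,y),.045,lo,hi);z=np.median(q[:,2]);t=q[abs(q[:,2]-z)<.004]
(cx,cy),ra=cv2.minEnclosingCircle(t[:,:2].astype(np.float32));print(len(t),z,cx,cy,ra,t.mean(0))
C=np.array([cx,cy,float(sys.argv[5])])
M=R.from_quat(s['tcp_rot']).as_matrix()
print("centre in tool mm",(M.T@(C-s['eef_pos'])*1000).round(1))
E
python3 m.py .567 .077 .053 .07 .052
```

```text
3.45 [0.5559 0.0767 0.1967] [[0.518, 0.058, 0.854], [0.035, -0.998, 0.047], [0.855, 0.006, -0.519]] [ 0.1  -0.86  2.32 -0.06  0.65  1.63]
4070 0.05897418556042325 0.5673854947090149 0.07750208675861359 0.032898735255002975 [0.57307164 0.07787091 0.05898746]
centre in tool mm [-117.7   -1.    84.9]
```

step_arm(
  targets=[
    [[0,0,0],[-17,0,13],1],
    [[0,0,0],[-17,0,13],1],
    [[0,0,0],[-17,0,13],1],
    [[0,0,0],[-17,0,13],1],
    [[0,0,0],[-17,0,13],1],
    [[0,0,0],[-17,0,13],1],
    [[0,0,0],[-16,-1,12],1],
    [[0,0,0],[0,0,0],1],
  ],
)

```text
time: 4.3
eef_pos: [0.5684, 0.0776, 0.0449]
tcp_rot: [0.874, 0.027, 0.484, -0.011]
wrist_force: [-0.7, 0.4, -1.3]
grip_width: 0.0853
grasp_force: 0.0
```

```bash
python3 m.py .567 .077 .053 .07 .052
```

```text
4.3 [0.5684 0.0776 0.0449] [[0.53, 0.057, 0.846], [0.036, -0.998, 0.046], [0.847, 0.006, -0.531]] [ 0.1  -0.6   2.45 -0.13  0.28  1.71]
19924 0.05888132334678685 0.5671026706695557 0.07701286673545837 0.045059144496917725 [0.56287767 0.07656525 0.05887095]
centre in tool mm [ 5.3  0.5 -4.9]
```

View pics/w_last.png

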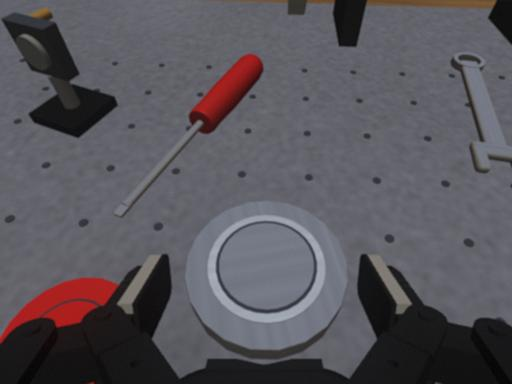

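The disc is centred between the open jaws at (266,268), clear of both pads. I shift 5 mm along tool x and close.

step_arm(
  targets=[
    [[0,0,0],[5,0,1],1],
    [[0,0,0],[0,0,0],0.6],
    [[0,0,0],[0,0,0],0.6],
    [[0,0,0],[0,0,0],0.6],
    [[0,0,0],[0,0,0],0.6],
    [[0,0,0],[0,0,0],0.6],
  ],
  force=70,
)

```text
time: 4.95
eef_pos: [0.575, 0.0787, 0.0565]
tcp_rot: [0.871, 0.026, 0.491, -0.012]
wrist_force: [-1.9, -1.9, 5.4]
grip_width: 0.0639
grasp_force: 75.1
```

step_arm(
  targets=[
    [[0,0,0],[8,0,-5],0.6],
    [[0,0,0],[10,0,-6],0.6],
    [[0,0,0],[17,0,-10],0.6],
    [[0,0,0],[17,0,-10],0.6],
    [[0,0,0],[0,0,0],0.6],
  ],
)

```text
time: 5.45
eef_pos: [0.5752, 0.0792, 0.1176]
tcp_rot: [0.871, 0.026, 0.49, -0.013]
wrist_force: [0.5, -0.1, -0.8]
grip_width: 0.0638
grasp_force: 77.1
```

```bash
python3 m.py .58 .078 .08 .14 .1
python3 - <<'E'
from h import *
p,d=r.snapshot('wrist');s=r.get_state();W=cloud('wrist',d,s)
M=R.from_quat(s['tcp_rot']).as_matrix();T=(W-s['eef_pos'])@M
m=r.outline_of('large_flange','wrist')
for k in m[:3]:
    t=T[k['region']];t=t[~np.isnan(t[:,0])];print(k['conf'],len(t),np.median(t,0))
    c=np.median(t,0);g=t[np.linalg.norm(t-c,axis=1)<.03]
    for _ in range(4):
        c=g.mean(0);n=np.linalg.svd(g-c)[2][2];g=g[abs((g-c)@n)<.002]
    n*=np.sign(n[2]);print('n tool',n.round(3),'pt',(c*1000).round(1),len(g),'n world',(M@n).round(3), 'ext',(g.min(0)*1000).round(1),(g.max(0)*1000).round(1))
E
```

```text
5.45 [0.5752 0.0792 0.1176] [[0.518, 0.058, 0.853], [0.033, -0.998, 0.048], [0.855, 0.004, -0.519]] [ 0.1  -0.7   2.38 -0.09  0.44  1.67]
18115 0.12024865844178786 0.5797387361526489 0.07885976135730743 0.044175565242767334 [0.5661732  0.07914159 0.12009731]
centre in tool mm [-12.7   0.6  13. ]
0.96 17405 [-0.00342987 -0.00068773 -0.01064964]
n tool [-0.849 -0.003  0.529] pt [ -4.1  -0.7 -11.6] 14778 n world [ 0.005 -0.001 -1.   ] ext [-17.5 -30.6 -31.8] [12.1 29.3 15.5]
0.56 451 [-0.0955688  -0.08991499  0.03550817]
n tool [-0.861  0.014  0.508] pt [-95.5 -90.1  35.7] 440 n world [-0.018 -0.019 -1.   ] ext [ -98.9 -100.2   31.3] [-91.8 -80.3  41.7]
0.45 2760 [ 0.00041153 -0.03919729  0.18257599]
n tool [-0.514 -0.44   0.736] pt [  2.9 -36.8 186.8] 449 n world [ 0.331  0.457 -0.826] ext [-18.2 -56.7 162.8] [ 20.  -20.5 204.1]
```

View pics/w_last.png

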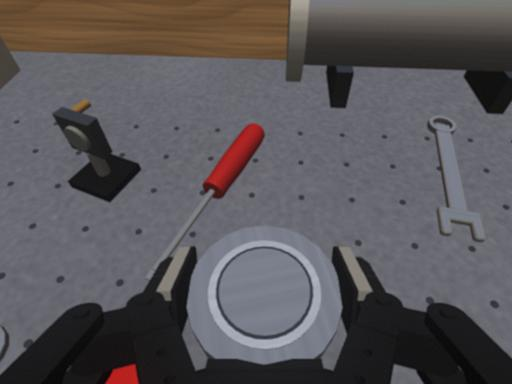

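The large flange is held level between the pads at (266,290). I rotate it upright now.

step_arm(
  targets=[
    [[0,-0.1,0],[10,0,-6],0.6],
    [[0,-0.15,0],[10,0,-5],0.6],
    [[0,-0.15,0],[10,0,-4],0.6],
    [[0,-0.15,0],[0,0,0],0.6],
    [[0,-0.15,0],[0,0,0],0.6],
    [[0,-0.15,0],[0,0,0],0.6],
    [[0,-0.15,0],[0,0,0],0.6],
    [[0,-0.15,0],[0,0,0],0.6],
    [[0,-0.15,0],[0,0,0],0.6],
    [[0,-0.15,0],[0,0,0],0.6],
    [[0,-0.12,0],[0,0,0],0.6],
    [[0,0,0],[0,0,0],0.6],
  ],
)

```text
time: 6.8
eef_pos: [0.5812, 0.0793, 0.1367]
tcp_rot: [0.96, 0.027, -0.278, 0.01]
wrist_force: [-0.4, 0.3, -5.4]
grip_width: 0.0639
grasp_force: 77.9
```

```bash
cat > held.py <<'E'
from h import *
import sys
# held disc: thickness, radius; target centre
def held(n,rad,th,tgt):
    p,d=r.snapshot('wrist');s=r.get_state();W=cloud('wrist',d,s)
    M=R.from_quat(s['tcp_rot']).as_matrix();T=(W-s['eef_pos'])@M
    m=(abs(T[...,1])<rad-.004)&(abs(T[...,0])<.035)&(T[...,2]>-.045)&(T[...,2]<.04)
    t=T[m];c=np.median(t,0);g=t[np.linalg.norm(t-c,axis=1)<.03]
    for _ in range(5):
        c=g.mean(0);nn=np.linalg.svd(g-c,full_matrices=False)[2][2];g=t[abs((t-c)@nn)<.0015]
    nn*=np.sign(nn[2])
    # extent in-plane direction perpendicular to y
    e=np.cross(nn,[0,1,0]);e/=np.linalg.norm(e);q=g[abs(g[:,1])<.006]@e
    f=c+e*((q.min()+q.max())/2-c@e);f[1]=(g[:,1].min()+g[:,1].max())/2
    print('len',len(g),'chord',(q.max()-q.min())*1000,'yext',(g[:,1].min()*1000).round(1),(g[:,1].max()*1000).round(1))
    cc=f+nn*th/2
    print('t',s['time'],'tcp',np.round(s['eef_pos'],4),'n world',(M@nn).round(3),'centre tool',(cc*1000).round(1),'world',(s['eef_pos']+M@cc).round(4))
    print('M',M.round(3).tolist(),np.round(s['joint_pos'],2))
    cw=s['eef_pos']+M@cc;print('shift to target tool mm',(M.T@(np.array(tgt)-cw)*1000).round(1), 'world',((np.array(tgt)-cw)*1000).round(1))
    return p
if __name__=="__main__":
    a=list(map(float,sys.argv[1:]));p=held(0,a[0],a[1],a[2:5]);cv2.imwrite('pics/w_last.png',p)
E
python3 held.py .033 .014 .5264 -.1531 .1514
```

```text
len 15589 chord 61.49708607511549 yext -29.0 29.0
t 6.85 tcp [0.5812 0.0794 0.1395] n world [-0.999 -0.052  0.01 ] centre tool [-5.5 -0.  -2.6] world [0.5779 0.0792 0.1446]
M [[0.848, 0.058, -0.527], [0.047, -0.998, -0.034], [-0.528, 0.004, -0.849]] [0.07 0.54 0.96 0.01 2.19 1.59]
shift to target tool mm [-58.1 229.   29.3] world [ -51.5 -232.3    6.8]
```

step_arm(
  targets=[
    [[0,0,0],[-9.7,38.2,4.9],0.6],
    [[0,0,0],[-9.7,38.2,4.9],0.6],
    [[0,0,0],[-9.7,38.2,4.9],0.6],
    [[0,0,0],[-9.7,38.2,4.9],0.6],
    [[0,0,0],[-9.7,38.2,4.9],0.6],
    [[0,0,0],[-9.7,38.2,4.9],0.6],
    [[0,0,0],[0,0,0],0.6],
    [[0,0,0],[0,0,0],0.6],
    [[0,0,0],[0,0,0],0.6],
  ],
)

```text
time: 7.75
eef_pos: [0.5294, -0.1523, 0.1533]
tcp_rot: [0.963, 0.028, -0.269, 0.01]
wrist_force: [-0.5, 0.9, -3.8]
grip_width: 0.064
grasp_force: 77.9
```

```bash
python3 held.py .033 .014 .5264 -.1531 .1014
python3 - <<'E'
from h import *
for c in("scene","side"):
    p,d=r.snapshot(c);cv2.imwrite(f"pics/{c}1.png",p)
    W=cloud(c,d)
    q=sel(W,(.53,-.153),.1,.05,.057);print(c,len(q))
    print([(round(m['conf'],2),np.round(m['centre'],3).tolist()) for m in r.mark_of('large_flange',c)])
a=cv2.imread("pics/scene1.png")[150:270,130:290];b=cv2.imread("pics/side1.png")[100:220,190:350]
w=cv2.imread("pics/w_last.png")
o=np.zeros((590,800,3),np.uint8);o[:300,:400]=cv2.resize(a,(400,300),interpolation=2);o[:300,400:]=cv2.resize(b,(400,300),interpolation=2);o[300:588,:384]=cv2.resize(w,(384,288))
cv2.imwrite("pics/m1.png",o)
E
```

```text
len 15635 chord 61.5554758935207 yext -29.0 29.0
t 7.8 tcp [ 0.5295 -0.152   0.153 ] n world [-0.999 -0.054  0.001] centre tool [-5.5 -0.  -2.6] world [ 0.5261 -0.1521  0.1581]
M [[0.853, 0.06, -0.519], [0.049, -0.998, -0.035], [-0.52, 0.004, -0.854]] [-0.25  0.41  1.11 -0.19  2.14  1.21]
shift to target tool mm [29.7  0.7 48.3] world [  0.3  -1.  -56.7]
scene 91
[(0.67, [0.525, -0.149, 0.162]), (0.65, [0.544, 0.17, 0.006]), (0.46, [0.732, 0.258, -0.001])]
side 52
[(0.96, [0.545, 0.17, 0.01]), (0.55, [0.524, -0.156, 0.16])]
```

View pics/m1.png

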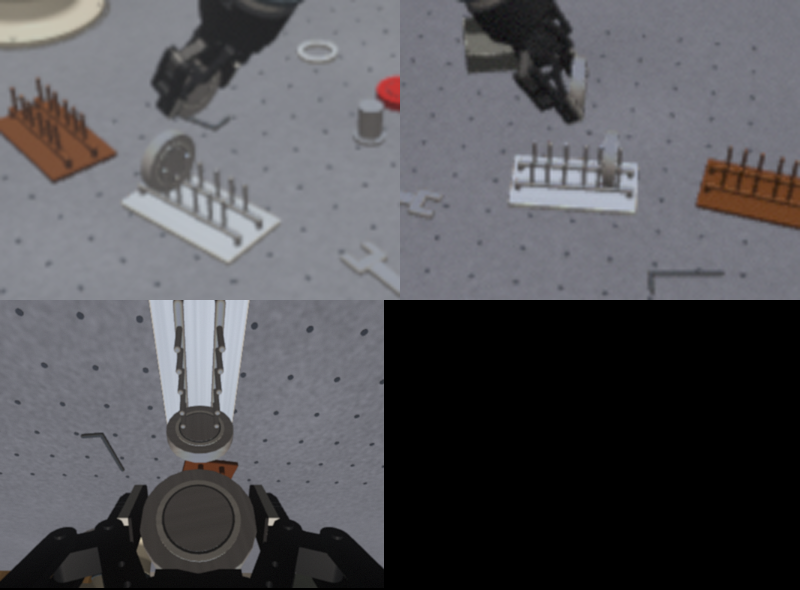

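Wrist and outside views: the disc hangs upright over the gap region, with the stored flange untouched behind it at (200,435 in the montage). I check the tines from this viewpoint before lowering.

```bash
cat > tines.py <<'E'
from h import *
s=r.get_state();p,d=r.snapshot('wrist');W=cloud('wrist',d,s)
yaw=.062;c=np.array([.5264,-.1531]);Q=W[...,:2]-c
X=Q[...,0]*np.cos(yaw)+Q[...,1]*np.sin(yaw);Y=-Q[...,0]*np.sin(yaw)+Q[...,1]*np.cos(yaw)
for sg in(1,-1):
    m=(abs(Y-sg*.016)<.005)&(W[...,2]>.040)&(W[...,2]<.060)&(abs(X)<.075)
    x=np.sort(X[m]*1000)
    if len(x)<3: continue
    for g in np.split(x,np.where(np.diff(x)>3)[0]+1):
        k=m&(X*1000>=g[0])&(X*1000<=g[-1]);print(sg,'x %.1f..%.1f y %.1f..%.1f n %d ztop %.4f'%(g[0],g[-1],Y[k].min()*1000,Y[k].max()*1000,len(g),W[...,2][k].max()))
E
python3 tines.py
```

```text
1 x -33.9..-25.3 y 11.0..21.0 n 300 ztop 0.0599
1 x -13.8..-8.7 y 13.3..18.2 n 131 ztop 0.0565
1 x 9.1..14.3 y 13.3..18.3 n 148 ztop 0.0567
1 x 28.7..33.5 y 13.4..18.3 n 161 ztop 0.0566
1 x 46.7..52.1 y 13.4..18.3 n 181 ztop 0.0569
-1 x -33.9..-25.5 y -21.0..-11.0 n 301 ztop 0.0600
-1 x -13.4..-8.6 y -18.6..-13.7 n 132 ztop 0.0566
-1 x 9.2..14.7 y -18.5..-13.7 n 150 ztop 0.0567
-1 x 28.5..34.0 y -18.5..-13.6 n 165 ztop 0.0564
-1 x 46.3..51.7 y -18.6..-13.6 n 184 ztop 0.0569
```

step_arm(
  targets=[
    [[0,0,0],[8.4,0.2,13.6],0.6],
    [[0,0,0],[8.4,0.2,13.6],0.6],
    [[0,0,0],[8.4,0.2,13.6],0.6],
    [[0,0,0],[8.4,0.2,13.6],0.6],
    [[0,0,0.008],[0,0,0],0.6],
    [[0,0,0],[0,0,0],0.6],
    [[0,0,0],[0,0,0],0.6],
  ],
)

```text
time: 8.75
eef_pos: [0.5299, -0.1543, 0.0891]
tcp_rot: [0.962, 0.023, -0.271, 0.011]
wrist_force: [-0.2, -0.6, -3.4]
grip_width: 0.0635
grasp_force: 78.0
```

```bash
python3 held.py .033 .014 .5266 -.1532 .0714; python3 tines.py; python3 -c "
from h import *
print(r.get_state()['wrist_force'])"
```

```text
len 15629 chord 61.485430260652315 yext -29.0 29.0
t 8.8 tcp [ 0.5301 -0.1543  0.0894] n world [-0.999 -0.045  0.002] centre tool [-5.6 -0.  -2.7] world [ 0.5267 -0.1544  0.0946]
M [[0.853, 0.051, -0.52], [0.039, -0.999, -0.034], [-0.521, 0.009, -0.854]] [-0.25  0.44  1.18 -0.18  2.03  1.23]
shift to target tool mm [12.1 -1.4 19.9] world [ -0.1   1.2 -23.2]
1 x -32.8..-32.8 y 21.0..21.0 n 1 ztop 0.0421
1 x -28.9..-26.2 y 13.2..14.3 n 10 ztop 0.0430
1 x -12.3..-8.0 y 13.2..18.2 n 203 ztop 0.0559
1 x 9.5..14.8 y 13.2..18.2 n 257 ztop 0.0563
1 x 29.0..34.0 y 13.2..18.2 n 301 ztop 0.0564
1 x 47.1..52.3 y 13.2..18.3 n 341 ztop 0.0563
-1 x -33.1..-26.6 y -20.9..-13.8 n 13 ztop 0.0429
-1 x -12.3..-8.4 y -18.7..-13.8 n 206 ztop 0.0559
-1 x 9.9..14.9 y -18.7..-13.6 n 257 ztop 0.0562
-1 x 28.5..34.0 y -18.7..-13.7 n 297 ztop 0.0566
-1 x 46.7..52.2 y -18.7..-13.7 n 344 ztop 0.0566
[ 0.63119172 -0.34326142 -2.63694324]
```

step_arm(
  targets=[
    [[0,0,-0.016],[0,-1.1,0],0.6],
    [[0,0,0],[2.6,0,4.3],0.6],
    [[0,0,0],[2.6,0,4.3],0.6],
    [[0,0,0],[2.6,0,4.3],0.6],
    [[0,0,0],[2.6,0,4.3],0.6],
    [[0,0,0],[2.6,0,4.3],0.6],
    [[0,0,0],[2.6,0,4.3],0.6],
    [[0,0,0],[2.6,0,4.2],0.6],
    [[0,0,0],[0,0,0],0.6],
    [[0,0,0],[0,0,0],0.6],
  ],
)

```text
time: 9.85
eef_pos: [0.5293, -0.153, 0.0531]
tcp_rot: [0.962, 0.031, -0.271, 0.009]
wrist_force: [0.2, -0.5, -4.2]
grip_width: 0.0636
grasp_force: 78.0
```

```bash
python3 held.py .033 .014 .5269 -.1533 .0492; python3 tines.py; python3 -c "
from h import *
print(r.get_state()['wrist_force'])"
```

```text
len 14714 chord 82.00049625457615 yext -29.0 29.0
t 9.9 tcp [ 0.5294 -0.1531  0.0534] n world [-0.998 -0.059 -0.007] centre tool [ 0.1 -0.   6.2] world [ 0.5263 -0.1532  0.048 ]
M [[0.851, 0.065, -0.521], [0.055, -0.998, -0.034], [-0.522, -0.0, -0.853]] [-0.25  0.47  1.22 -0.18  1.98  1.23]
shift to target tool mm [-0.1  0.1 -1.3] world [ 0.6 -0.1  1.2]
1 x 5.0..15.1 y 11.0..21.0 n 908 ztop 0.0600
1 x 28.7..34.5 y 13.1..18.3 n 410 ztop 0.0561
1 x 47.4..52.5 y 13.1..18.3 n 565 ztop 0.0565
-1 x 5.0..14.9 y -21.0..-11.0 n 921 ztop 0.0600
-1 x 29.3..34.4 y -18.7..-13.7 n 420 ztop 0.0561
-1 x 47.2..52.8 y -18.7..-13.7 n 563 ztop 0.0562
[-0.16142342  0.15846688 -3.1662985 ]
```

```bash
cat > face.py <<'E'
from h import *
import sys
gx=float(sys.argv[1]) if len(sys.argv)>1 else 0
s=r.get_state();p,d=r.snapshot('wrist');W=cloud('wrist',d,s)
yaw=.062;c=np.array([.5264,-.1531]);Q=W[...,:2]-c
X=(Q[...,0]*np.cos(yaw)+Q[...,1]*np.sin(yaw))*1000-gx;Y=(-Q[...,0]*np.sin(yaw)+Q[...,1]*np.cos(yaw))*1000;Z=W[...,2]*1000
for a,b in((30,40),(40,50),(50,60),(60,70),(70,80),(80,95)):
    for y0,y1 in((-10,0),(0,10)):
        m=(Y>y0)&(Y<y1)&(Z>a)&(Z<b)&(abs(X)<11);print((a,b,y0),m.sum(),np.round(np.percentile(X[m],[5,50,95]),1) if m.sum() else '',end=' ')
m=(abs(X)<11)&(abs(Y)<3);print('\nZ range',np.nanmin(Z[m]),np.nanmax(Z[m]),s['eef_pos'].round(4) if hasattr(s['eef_pos'],'round') else s['eef_pos'],np.round(s['wrist_force'],1))
E
python3 face.py
```

```text
(30, 40, -10) 369 [5.3 6.2 7.3] (30, 40, 0) 357 [5.2 6.2 7.2] (40, 50, -10) 424 [6.3 7.2 8.2] (40, 50, 0) 417 [6.3 7.3 8.2] (50, 60, -10) 498 [6.5 7.4 8.3] (50, 60, 0) 492 [6.4 7.4 8.3] (60, 70, -10) 585 [6.4 7.4 8.4] (60, 70, 0) 567 [6.4 7.4 8.5] (70, 80, -10) 682 [6.3 7.3 8.5] (70, 80, 0) 670 [6.3 7.4 8.5] (80, 95, -10) 652 [5.3 6.5 7.7] (80, 95, 0) 652 [5.3 6.6 7.9] 
Z range 6.94484873953051 89.44495362159321 [ 0.5295 -0.1531  0.0535] [-0.2  0.2 -3.2]
```

step_arm(
  targets=[
    [[0,0,0],[0.5,0,0.9],0.6],
    [[0,0,0],[0.5,0,0.9],0.6],
    [[0,0,0],[0.5,0,0.9],0.6],
    [[0,0,0],[0.5,0,0.9],0.6],
    [[0,0,0],[0.5,0,0.9],0.6],
    [[0,0,0],[0.5,0,0.9],0.6],
    [[0,0,0],[0.3,0,0.4],0.6],
    [[0,0,0],[0,0,0],0.6],
    [[0,0,0],[0,0,0],0.6],
  ],
)

```text
time: 10.9
eef_pos: [0.5292, -0.1531, 0.0465]
tcp_rot: [0.962, 0.031, -0.271, 0.009]
wrist_force: [-0.0, -0.7, -2.9]
grip_width: 0.0634
grasp_force: 78.0
```

```bash
python3 face.py
```

```text
(30, 40, -10) 400 [5.6 6.6 7.5] (30, 40, 0) 394 [5.8 6.7 7.7] (40, 50, -10) 491 [6.1 7.  7.8] (40, 50, 0) 470 [6.2 7.  7.9] (50, 60, -10) 557 [6.1 7.  7.9] (50, 60, 0) 540 [6.  7.  7.9] (60, 70, -10) 648 [6.1 7.  8.1] (60, 70, 0) 624 [6.1 7.1 8.1] (70, 80, -10) 772 [5.  6.4 7.7] (70, 80, 0) 747 [5.1 6.5 7.8] (80, 95, -10) 108 [5.  6.1 7.4] (80, 95, 0) 117 [4.9 5.9 7.2] 
Z range 6.864782000916406 82.46406022590705 [ 0.5292 -0.1531  0.0465] [-0.  -0.7 -2.9]
```

step_arm(
  targets=[
    [[0,0,0],[0.2,0,0.3],0.6],
    [[0,0,0],[0.2,0,0.3],0.6],
    [[0,0,0],[0.2,0,0.3],0.6],
    [[0,0,0],[0.2,0,0.3],0.6],
    [[0,0,0],[0.2,0,0.3],0.6],
    [[0,0,0],[0,0,0],0.6],
  ],
)

```text
time: 11.55
eef_pos: [0.5293, -0.153, 0.0448]
tcp_rot: [0.962, 0.031, -0.271, 0.009]
wrist_force: [0.5, -0.5, -3.2]
grip_width: 0.0632
grasp_force: 78.0
```

step_arm(
  targets=[
    [[0,0,0],[0.2,0,0.3],0.6],
    [[0,0,0],[0.2,0,0.3],0.6],
    [[0,0,0],[0,0,0],0.6],
    [[0,0,0],[0,0,0],0.6],
  ],
)

```text
time: 11.95
eef_pos: [0.5293, -0.1531, 0.0446]
tcp_rot: [0.962, 0.031, -0.271, 0.009]
wrist_force: [-0.8, 0.8, 2.6]
grip_width: 0.0636
grasp_force: 78.1
```

Contact is made, at about 6 N. Releasing and retreating.

step_arm(
  targets=[
    [[0,0,0],[0,0,0],0.78],
    [[0,0,0],[0,0,0],0.85],
    [[0,0,0],[0,0,0],1],
    [[0,0,0],[0,0,0],1],
    [[0,0,0],[0,0,-5],1],
    [[0,0,0],[0,0,-15],1],
    [[0,0,0],[0,0,-30],1],
    [[0,0,0],[0,0,-40],1],
    [[0,0,0],[0,0,-40],1],
    [[0,0,0],[0,0,0],1],
    [[0,0,0],[0,0,0],1],
  ],
)

```text
time: 13.05
eef_pos: [0.5978, -0.1487, 0.1557]
tcp_rot: [0.962, 0.031, -0.27, 0.009]
wrist_force: [0.6, 0.6, -1.2]
grip_width: 0.0853
grasp_force: 0.0
```

```bash
python3 face.py;  python3 - <<'E'
from h import *
s=r.get_state();print(s['time'],np.round(s['eef_pos'],4),R.from_quat(s['tcp_rot']).as_matrix().round(3).tolist(),np.round(s['joint_pos'],2))
for c in("scene","side"):
    p,d=r.snapshot(c);cv2.imwrite(f"pics/{c}2.png",p)
p,d=r.snapshot('wrist')
a=cv2.imread("pics/scene2.png")[150:270,130:290];b=cv2.imread("pics/side2.png")[100:220,190:350]
o=np.zeros((590,800,3),np.uint8);o[:300,:400]=cv2.resize(a,(400,300),interpolation=2);o[:300,400:]=cv2.resize(b,(400,300),interpolation=2);o[300:588,:384]=cv2.resize(p,(384,288))
cv2.imwrite("pics/m2.png",o)
E
```

```text
(30, 40, -10) 98 [6.6 7.4 8.3] (30, 40, 0) 94 [6.4 7.4 8.1] (40, 50, -10) 111 [6.7 7.4 8.3] (40, 50, 0) 113 [6.7 7.7 8.3] (50, 60, -10) 120 [6.6 7.5 8.4] (50, 60, 0) 127 [6.7 7.5 8.5] (60, 70, -10) 130 [6.7 7.5 8.4] (60, 70, 0) 134 [6.5 7.5 8.3] (70, 80, -10) 155 [5.7 6.7 7.9] (70, 80, 0) 145 [5.8 6.5 7.8] (80, 95, -10) 180 [-6.3  2.2  6.9] (80, 95, 0) 182 [-6.3  2.2  7. ] 
Z range 6.976019884068152 84.91634040285342 [ 0.5978 -0.1487  0.1557] [ 0.6  0.6 -1.2]
13.1 [ 0.597  -0.1486  0.1542] [[0.851, 0.065, -0.522], [0.055, -0.998, -0.034], [-0.523, -0.0, -0.852]] [-0.22  0.6   0.85 -0.18  2.21  1.21]
```

View pics/m2.png

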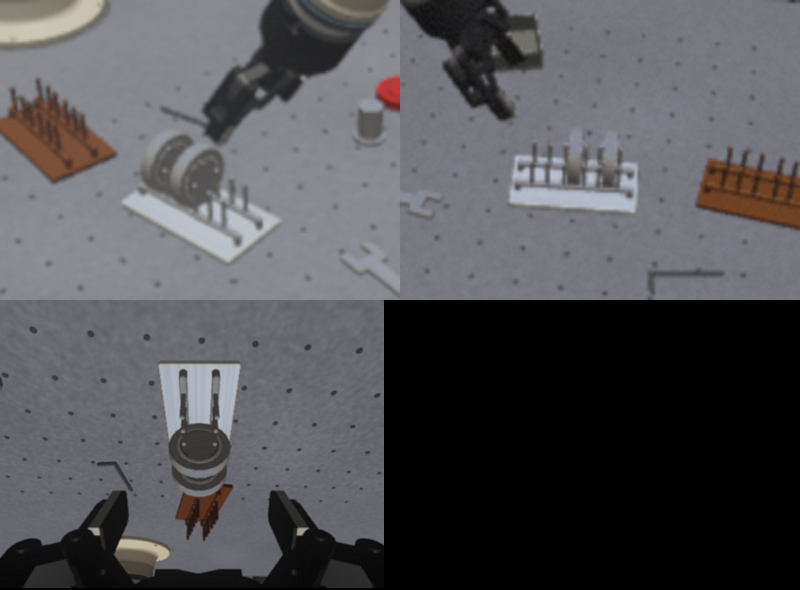

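Large flange stands in the middle gap at (195,175 in the scene crop), top at 84.5 mm, as it should. Now the small one.

step_arm(
  targets=[
    [[0,0,0],[-4.3,-43,-3.3],1],
    [[0,0,0],[-4.3,-43,-3.3],1],
    [[0,0,0],[-4.3,-43,-3.3],1],
    [[0,0,0],[-4.3,-43,-3.3],1],
    [[0,0,0],[-4.3,-43,-3.3],1],
    [[0,0,0],[-4.3,-43,-3.3],1],
    [[0,0,0],[-4.3,-43,-3.3],1],
    [[0,0,0],[-4.3,-43,-3.3],1],
    [[0,0,0],[-4.3,-43,-3.3],1],
    [[0,0,0],[-4.3,-43,-3.3],1],
    [[0,0.12,0],[0,0,0],1],
    [[0,0.15,0],[0,0,0],1],
  ],
)

```text
time: 14.45
eef_pos: [0.5499, 0.2802, 0.2]
tcp_rot: [0.989, 0.033, -0.141, 0.006]
wrist_force: [0.2, 0.6, 1.3]
grip_width: 0.0854
grasp_force: 0.0
```

step_arm(
  targets=[
    [[0,0.15,0],[0,0,0],1],
    [[0,0.15,0],[0,0,0],1],
    [[0,0.15,0],[0,0,0],1],
    [[0,0.15,0],[0,0,0],1],
    [[0,0.15,0],[0,0,0],1],
    [[0,0.15,0],[0,0,0],1],
    [[0,0.15,0],[0,0,0],1],
    [[0,0.15,0],[0,0,0],1],
    [[0,0.1,0],[0,0,0],1],
    [[0,0,0],[0,0,0],1],
  ],
)

```text
time: 15.45
eef_pos: [0.547, 0.2781, 0.1988]
tcp_rot: [0.874, 0.03, 0.485, -0.014]
wrist_force: [-0.4, -0.2, -1.6]
grip_width: 0.0855
grasp_force: 0.0
```

```bash
python3 m.py .560 .278 .048 .06 .0495
```

```text
15.45 [0.547  0.2781 0.1988] [[0.527, 0.066, 0.847], [0.039, -0.998, 0.054], [0.849, 0.005, -0.528]] [ 0.67 -0.5   2.1  -0.76  0.78  2.52]
3024 0.05390960150289423 0.559884786605835 0.27900269627571106 0.027517367154359818 [0.56261917 0.27923803 0.05390281]
centre in tool mm [-119.9   -0.7   89.8]
```

step_arm(
  targets=[
    [[0.127,0.001,-0.079],[0,0,0],1],
    [[0.127,0.001,-0.079],[0,0,0],1],
    [[0,0,0],[0,0,0],1],
    [[0,0,0],[0,0,0],1],
  ],
)

```text
time: 15.9
eef_pos: [0.5494, 0.2785, 0.2013]
tcp_rot: [0.871, 0.107, 0.476, -0.059]
wrist_force: [-0.5, -0.6, 0.3]
grip_width: 0.0855
grasp_force: 0.0
```

```bash
python3 m.py .560 .278 .048 .06 .0495
```

```text
15.9 [0.5494 0.2785 0.2013] [[0.524, 0.243, 0.816], [0.131, -0.97, 0.205], [0.841, -0.001, -0.541]] [ 0.54 -0.58  2.15 -0.42  0.64  2.08]
2922 0.0539533096239897 0.5597320199012756 0.2788677215576172 0.027475545182824135 [0.56309991 0.27995014 0.05394454]
centre in tool mm [-122.2    2.2   90.6]
```

step_arm(
  targets=[
    [[0,0,0],[-17.4,0.3,13.5],1],
    [[0,0,0],[-17.4,0.3,13.5],1],
    [[0,0,0],[-17.4,0.3,13.5],1],
    [[0,0,0],[-17.4,0.3,13.5],1],
    [[0,0,0],[-17.4,0.3,13.5],1],
    [[0,0,0],[-17.4,0.3,13.5],1],
    [[0,0,0],[-17.4,0.3,13.5],1],
    [[0,0,0],[0,0,0],1],
    [[0,0,0],[0,0,0],1],
  ],
)

```text
time: 16.85
eef_pos: [0.562, 0.2813, 0.0461]
tcp_rot: [0.871, 0.11, 0.475, -0.059]
wrist_force: [-1.0, 0.3, 1.0]
grip_width: 0.0852
grasp_force: 0.0
```

Run:
```python
from h import *
s=r.get_state();M=R.from_quat(s['tcp_rot']).as_matrix();print((M.T@(np.array([.5598,.279,.0495])-s['eef_pos'])*1000).round(1),np.round(s['joint_pos'],2),M[:,2].round(3))
```

```text
[ 1.4  1.6 -4.1] [ 0.53 -0.34  2.27 -0.81  0.33  2.5 ] [ 0.814  0.208 -0.542]
```

step_arm(
  targets=[
    [[0,0,0],[1.4,1.6,0],1],
    [[0,0,0],[0,0,0],0.5],
    [[0,0,0],[0,0,0],0.5],
    [[0,0,0],[0,0,0],0.5],
    [[0,0,0],[0,0,0],0.5],
    [[0,0,0],[0,0,0],0.5],
    [[0,0,0],[0,0,0],0.5],
  ],
  force=60,
)

```text
time: 17.55
eef_pos: [0.5638, 0.2797, 0.0492]
tcp_rot: [0.87, 0.11, 0.476, -0.06]
wrist_force: [-3.8, -1.8, 5.4]
grip_width: 0.0527
grasp_force: 61.6
```

step_arm(
  targets=[
    [[0,0,0],[8,0,-5],0.5],
    [[0,0,0],[12,0,-8],0.5],
    [[0,0,0],[20,0,-13],0.5],
    [[0,0,0],[20,0,-13],0.5],
    [[0,0,0],[20,0,-13],0.5],
    [[-0.127,-0.001,0.079],[0,0,0],0.5],
    [[-0.127,-0.001,0.079],[0,0,0],0.5],
    [[0,0,0],[0,0,0],0.5],
  ],
)

```text
time: 18.35
eef_pos: [0.5617, 0.2789, 0.1399]
tcp_rot: [0.883, 0.026, 0.468, -0.01]
wrist_force: [-0.7, 1.2, -2.1]
grip_width: 0.0527
grasp_force: 63.2
```

```bash
python3 held.py .0275 .009 .5665 -.1505 .17
```

```text
len 10985 chord 54.24977161520421 yext -23.5 23.5
t 18.4 tcp [0.5614 0.2789 0.139 ] n world [-0.022 -0.004 -1.   ] centre tool [-1.6 -0.  -3.1] world [0.558  0.2788 0.1394]
M [[0.561, 0.059, 0.826], [0.041, -0.998, 0.044], [0.827, 0.009, -0.562]] [ 0.65 -0.39  2.12 -0.8   0.7   2.58]
shift to target tool mm [ 12.5 429.3 -29. ] world [   8.5 -429.3   30.6]
```

step_arm(
  targets=[
    [[0,-0.1,0],[10,0,-7],0.5],
    [[0,-0.149,0],[10,0,-6],0.5],
    [[0,-0.15,0],[10,0,-4],0.5],
    [[0,-0.15,0],[0,0,0],0.5],
    [[0,-0.15,0],[0,0,0],0.5],
    [[0,-0.15,0],[0,0,0],0.5],
    [[0,-0.15,0],[0,0,0],0.5],
    [[0,-0.15,0],[0,0,0],0.5],
    [[0,-0.15,0],[0,0,0],0.5],
    [[0,-0.15,0],[0,0,0],0.5],
    [[0,-0.1,0],[0,0,0],0.5],
    [[0,0,0],[0,0,0],0.5],
  ],
)

```text
time: 19.6
eef_pos: [0.5699, 0.277, 0.1663]
tcp_rot: [0.958, 0.026, -0.287, 0.009]
wrist_force: [-0.1, -0.9, -3.0]
grip_width: 0.0526
grasp_force: 63.2
```

```bash
python3 held.py .0275 .009 .5668 -.1507 .16
```

```text
len 11017 chord 54.64373262783477 yext -23.5 23.5
t 19.65 tcp [0.5696 0.2775 0.1687] n world [-0.999 -0.048  0.001] centre tool [-0.8 -0.  -4. ] world [0.5711 0.2776 0.1724]
M [[0.837, 0.056, -0.544], [0.045, -0.998, -0.033], [-0.545, 0.003, -0.838]] [0.33 0.67 0.74 0.19 2.28 1.92]
shift to target tool mm [-16.  427.4  26.9] world [  -4.3 -428.3  -12.4]
```

step_arm(
  targets=[
    [[0,0,0],[-1.6,42.7,2.7],0.5],
    [[0,0,0],[-1.6,42.7,2.7],0.5],
    [[0,0,0],[-1.6,42.7,2.7],0.5],
    [[0,0,0],[-1.6,42.7,2.7],0.5],
    [[0,0,0],[-1.6,42.7,2.7],0.5],
    [[0,0,0],[-1.6,42.7,2.7],0.5],
    [[0,0,0],[-1.6,42.7,2.7],0.5],
    [[0,0,0],[-1.6,42.7,2.7],0.5],
    [[0,0,0],[-1.6,42.7,2.7],0.5],
    [[0,0,-0.012],[-1.6,42.7,2.7],0.5],
    [[0,0,0],[0,0,0],0.5],
    [[0,0,0],[0,0,0],0.5],
  ],
)

```text
time: 20.85
eef_pos: [0.5633, -0.1506, 0.1643]
tcp_rot: [0.96, 0.031, -0.28, 0.009]
wrist_force: [0.4, 0.1, -2.1]
grip_width: 0.0528
grasp_force: 63.4
```

step_arm(
  targets=[
    [[0,0,0],[0,0,0],0.5],
  ],
)

```text
time: 20.95
eef_pos: [0.5636, -0.1489, 0.1639]
tcp_rot: [0.959, 0.032, -0.281, 0.009]
wrist_force: [0.3, 0.7, -1.8]
grip_width: 0.0526
grasp_force: 63.4
```

```bash
python3 held.py .0275 .009 .5668 -.1507 .0851;python3 tines.py; python3 face.py
```

```text
len 10964 chord 54.74519413456326 yext -23.5 23.5
t 21.0 tcp [ 0.5637 -0.1486  0.1637] n world [-0.998 -0.06  -0.006] centre tool [-0.7 -0.  -3.9] world [ 0.5652 -0.1485  0.1674]
M [[0.84, 0.067, -0.538], [0.056, -0.998, -0.036], [-0.54, 0.0, -0.842]] [-0.23  0.52  0.96 -0.2   2.2   1.2 ]
shift to target tool mm [45.6  2.3 68.4] world [  1.6  -2.2 -82.3]
1 x -33.7..-32.5 y 17.9..20.3 n 7 ztop 0.0595
1 x 5.9..14.4 y 11.2..21.0 n 295 ztop 0.0598
1 x 28.5..33.9 y 13.5..18.5 n 132 ztop 0.0567
1 x 46.9..51.9 y 13.5..18.4 n 142 ztop 0.0565
-1 x -33.4..-32.2 y -20.4..-18.7 n 4 ztop 0.0599
-1 x 5.9..14.2 y -21.0..-11.0 n 286 ztop 0.0599
-1 x 29.2..33.8 y -18.3..-13.5 n 130 ztop 0.0560
-1 x 46.9..52.0 y -18.4..-13.5 n 144 ztop 0.0567
(30, 40, -10) 104 [6.7 7.4 8.3] (30, 40, 0) 104 [6.6 7.3 8.2] (40, 50, -10) 123 [6.9 7.6 8.3] (40, 50, 0) 119 [6.9 7.5 8.3] (50, 60, -10) 137 [6.9 7.5 8.2] (50, 60, 0) 136 [6.9 7.6 8.4] (60, 70, -10) 154 [6.6 7.6 8.3] (60, 70, 0) 147 [6.7 7.6 8.4] (70, 80, -10) 174 [5.8 6.7 7.7] (70, 80, 0) 163 [5.7 6.7 7.8] (80, 95, -10) 239 [-5.9  1.8  6.7] (80, 95, 0) 227 [-5.8  1.9  6.8] 
Z range 6.486543999261352 85.09652557418917 [ 0.5637 -0.1485  0.1633] [ 1.3  0.1 -1.3]
```

step_arm(
  targets=[
    [[0,0,0],[6.5,0.3,9.8],0.5],
    [[0,0,0],[6.5,0.3,9.8],0.5],
    [[0,0,0],[6.5,0.3,9.8],0.5],
    [[0,0,0],[6.5,0.3,9.8],0.5],
    [[0,0,0],[6.5,0.3,9.8],0.5],
    [[0,0,0],[6.5,0.3,9.8],0.5],
    [[0,0,0],[3.2,0.3,4.9],0.5],
    [[0,0,0],[0,0,0],0.5],
    [[0,0,0],[0,0,0],0.5],
    [[0,0,0],[0,0,0],0.5],
  ],
)

```text
time: 22.1
eef_pos: [0.5649, -0.1521, 0.0869]
tcp_rot: [0.959, 0.031, -0.282, 0.01]
wrist_force: [-0.4, -0.2, -1.1]
grip_width: 0.0527
grasp_force: 63.4
```

```bash
python3 held.py .0275 .009 .5667 -.1506 .0801;python3 tines.py; python3 face.py 40
```

```text
len 11028 chord 54.59292614460201 yext -23.5 23.5
t 22.15 tcp [ 0.5649 -0.1521  0.087 ] n world [-0.998 -0.057 -0.004] centre tool [-0.7 -0.  -3.9] world [ 0.5664 -0.152   0.0906]
M [[0.839, 0.064, -0.54], [0.053, -0.998, -0.036], [-0.541, 0.001, -0.841]] [-0.23  0.56  1.04 -0.18  2.08  1.23]
shift to target tool mm [ 6.  -1.4  8.6] world [  0.3   1.4 -10.5]
1 x 5.9..14.5 y 11.1..20.9 n 105 ztop 0.0488
1 x 29.3..34.5 y 13.3..18.4 n 212 ztop 0.0562
1 x 47.9..51.9 y 13.3..18.3 n 273 ztop 0.0565
-1 x 6.5..14.7 y -20.9..-11.2 n 91 ztop 0.0482
-1 x 29.5..34.0 y -18.5..-13.6 n 208 ztop 0.0562
-1 x 46.8..52.4 y -18.5..-13.6 n 273 ztop 0.0563
(30, 40, -10) 0  (30, 40, 0) 0  (40, 50, -10) 0  (40, 50, 0) 0  (50, 60, -10) 0  (50, 60, 0) 0  (60, 70, -10) 223 [2.9 3.7 4.6] (60, 70, 0) 228 [3.  3.8 4.5] (70, 80, -10) 401 [3.6 4.7 5.6] (70, 80, 0) 408 [3.5 4.7 5.8] (80, 95, -10) 746 [4.1 5.  6. ] (80, 95, 0) 768 [4.1 5.1 6. ] 
Z range 6.668105802740632 118.0634102507552 [ 0.5649 -0.1521  0.0869] [ 0.1 -0.1 -1.4]
```

step_arm(
  targets=[
    [[0,0,0],[0.2,-1.3,-0.1],0.5],
    [[0,0,0],[2.7,0,4.2],0.5],
    [[0,0,0],[2.7,0,4.2],0.5],
    [[0,0,0],[2.7,0,4.2],0.5],
    [[0,0,0],[2.7,0,4.2],0.5],
    [[0,0,0],[2.7,0,4.2],0.5],
    [[0,0,0],[2.7,0,4.2],0.5],
    [[0,0,0],[2.7,0,4.2],0.5],
    [[0,0,0],[0,0,0],0.5],
    [[0,0,0],[0,0,0],0.5],
  ],
)

```text
time: 23.25
eef_pos: [0.5646, -0.1507, 0.051]
tcp_rot: [0.959, 0.031, -0.283, 0.009]
wrist_force: [0.6, -0.4, -2.3]
grip_width: 0.0533
grasp_force: 63.4
```

```bash
python3 tines.py; python3 face.py 40
```

```text
1 x 42.0..52.9 y 11.0..21.0 n 1052 ztop 0.0600
-1 x 42.1..52.9 y -21.0..-11.0 n 1049 ztop 0.0600
(30, 40, -10) 370 [3.  3.9 5.1] (30, 40, 0) 380 [3. 4. 5.] (40, 50, -10) 452 [3.9 4.9 5.8] (40, 50, 0) 470 [4.  4.9 5.9] (50, 60, -10) 526 [4. 5. 6.] (50, 60, 0) 540 [4.  4.9 5.9] (60, 70, -10) 607 [3.8 5.  6. ] (60, 70, 0) 619 [4. 5. 6.] (70, 80, -10) 722 [2.8 4.  5.3] (70, 80, 0) 733 [2.9 4.1 5.3] (80, 95, -10) 207 [-3.4  2.6  4.9] (80, 95, 0) 242 [-3.4  2.7  4.6] 
Z range 6.911563292205075 82.29407985134557 [ 0.5647 -0.1507  0.0513] [ 0.2 -0.1 -2.2]
```

step_arm(
  targets=[
    [[0,0,0],[0.5,0,0.8],0.5],
    [[0,0,0],[0.5,0,0.8],0.5],
    [[0,0,0],[0.5,0,0.8],0.5],
    [[0,0,0],[0.5,0,0.8],0.5],
    [[0,0,0],[0.5,0,0.8],0.5],
    [[0,0,0],[0.5,0,0.8],0.5],
    [[0,0,0],[0.5,0,0.8],0.5],
    [[0,0,0],[0.5,0,0.8],0.5],
    [[0,0,0],[0,0,0],0.5],
    [[0,0,0],[0,0,0],0.5],
  ],
)

```text
time: 24.35
eef_pos: [0.5645, -0.1507, 0.0435]
tcp_rot: [0.959, 0.031, -0.283, 0.009]
wrist_force: [-1.0, -0.1, -1.8]
grip_width: 0.053
grasp_force: 63.4
```

step_arm(
  targets=[
    [[0,0,0],[0.2,0,0.3],0.5],
    [[0,0,0],[0.2,0,0.3],0.5],
    [[0,0,0],[0.2,0,0.3],0.5],
    [[0,0,0],[0,0,0],0.5],
    [[0,0,0],[0,0,0],0.5],
  ],
)

```text
time: 24.85
eef_pos: [0.5645, -0.1507, 0.0425]
tcp_rot: [0.959, 0.031, -0.283, 0.009]
wrist_force: [-0.6, 0.4, -1.4]
grip_width: 0.0528
grasp_force: 63.4
```

step_arm(
  targets=[
    [[0,0,0],[0.2,0,0.3],0.5],
    [[0,0,0],[0.2,0,0.3],0.5],
    [[0,0,0],[0,0,0],0.5],
    [[0,0,0],[0,0,0],0.5],
  ],
)

```text
time: 25.25
eef_pos: [0.5646, -0.1507, 0.042]
tcp_rot: [0.959, 0.031, -0.283, 0.009]
wrist_force: [0.1, -0.4, 0.2]
grip_width: 0.0527
grasp_force: 63.4
```

step_arm(
  targets=[
    [[0,0,0],[0.2,0,0.3],0.5],
    [[0,0,0],[0,0,0],0.5],
    [[0,0,0],[0,0,0],0.5],
  ],
)

```text
time: 25.55
eef_pos: [0.5646, -0.1507, 0.0419]
tcp_rot: [0.959, 0.031, -0.283, 0.009]
wrist_force: [-0.7, 0.0, 2.9]
grip_width: 0.0528
grasp_force: 63.6
```

step_arm(
  targets=[
    [[0,0,0],[0,0,0],0.68],
    [[0,0,0],[0,0,0],0.8],
    [[0,0,0],[0,0,0],1],
    [[0,0,0],[0,0,0],1],
    [[0,0,0],[0,0,-5],1],
    [[0,0,0],[0,0,-15],1],
    [[0,0,0],[0,0,-30],1],
    [[0,0,0],[0,0,-40],1],
    [[0,0,0],[0,0,-30],1],
    [[0,0,0],[0,0,0],1],
    [[0,0,0],[0,0,0],1],
    [[0,0,0],[0,0,0],1],
  ],
)

```text
time: 26.75
eef_pos: [0.6289, -0.1465, 0.1406]
tcp_rot: [0.958, 0.031, -0.284, 0.009]
wrist_force: [-0.1, -0.1, -0.4]
grip_width: 0.0854
grasp_force: 0.0
```

```bash
python3 face.py 40;  python3 - <<'E'
from h import *
for c in("scene","side"):
    p,d=r.snapshot(c);cv2.imwrite(f"pics/{c}3.png",p)
    for q in("large_flange","small_flange","stored_flange"):print(c,q,[(round(m['conf'],2),np.round(m['centre'],3).tolist()) for m in r.mark_of(q,c)])
p,d=r.snapshot('wrist')
a=cv2.imread("pics/scene3.png")[150:270,130:290];b=cv2.imread("pics/side3.png")[100:220,190:350]
o=np.zeros((590,800,3),np.uint8);o[:300,:400]=cv2.resize(a,(400,300),interpolation=2);o[:300,400:]=cv2.resize(b,(400,300),interpolation=2);o[300:588,:384]=cv2.resize(p,(384,288))
cv2.imwrite("pics/m3.png",o)
s=r.get_state();print(s['time'],s['grasp_force'],s['grip_width'])
E
```

```text
(30, 40, -10) 115 [4.3 5.  5.6] (30, 40, 0) 121 [4.2 5.  5.9] (40, 50, -10) 131 [4.2 5.  5.8] (40, 50, 0) 139 [4.2 5.  5.8] (50, 60, -10) 139 [4.1 5.1 6. ] (50, 60, 0) 151 [4.2 5.  5.9] (60, 70, -10) 160 [3.  4.2 5.3] (60, 70, 0) 166 [3.  4.2 5.4] (70, 80, -10) 104 [-4.2  0.8  4.4] (70, 80, 0) 115 [-3.9  1.1  4.2] (80, 95, -10) 0  (80, 95, 0) 0  
Z range 6.6734044717658705 73.08062348945447 [ 0.6289 -0.1465  0.1406] [-0.1 -0.1 -0.4]
scene large_flange [(0.72, [0.544, 0.174, 0.005]), (0.71, [0.524, -0.153, 0.055]), (0.53, [0.489, -0.154, 0.05]), (0.33, [0.697, 0.421, 0.001])]
scene small_flange [(0.56, [0.568, -0.153, 0.049])]
scene stored_flange [(0.86, [0.488, -0.158, 0.051])]
side large_flange [(0.95, [0.543, 0.171, 0.009]), (0.6, [0.525, -0.156, 0.049]), (0.22, [0.768, -0.112, 0.0])]
side small_flange [(0.61, [0.566, -0.154, 0.046]), (0.21, [0.383, -0.041, -0.003])]
side stored_flange [(0.67, [0.485, -0.158, 0.047])]
27.25 0.0 0.08531427217780149
```

View pics/m3.png

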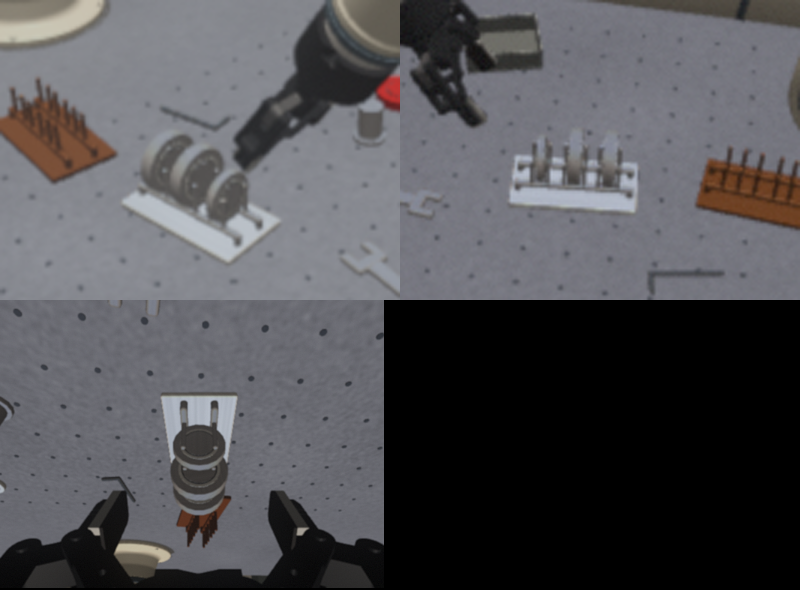

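All three flanges stand upright in their gaps (scene crop: 165/160, 197/175, 228/195). The small one's top is at 73 mm, as expected, and the gripper is clear.

```bash
python3 -c "
from rig import r
print(r.hand_in())"
```

```text
the job is handed in; nothing more can be done
None
```

I stood both flanges upright in their gaps, resting on the rails, and handed the job in at about 27 s; the hand-in returned no verdict, but my last camera check showed all three flanges standing and the gripper clear.

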